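Load the label roll onto the unwinder

TASK

Load the roll of food labels onto the upright spindle of the label unwinder: thread its core over the spindle with the blue castellated foot down, then turn the roll with a light touch until the notches in its foot find the drive pins and it drops fully home, flat on the hub, and let go. Do not force it down on the pins, and leave the green tin, the steel cup and the spice jar where they stand.

Things in the scene. Friction and masses are not known exactly. Their poses are not given: they have to be found in the camera images.
- label_roll: Loose roll of white labels on a blue core, about 220 g (varies), upright. Origin: centre of its underside; z up its axis. Height 72 mm: 0-12 mm castellated foot, 12-16 mm flange 78 mm across, 16-66 mm white paper 54 mm across (grip here), core tube 31 mm across to the top. Bore 23 mm, right through.
- roll_foot (a point): Centre of the foot's top face, on the roll's axis 12 mm above its underside. Foot: four blue blocks, 18 mm wide, from 12 to 27 mm off the axis, at 45, 135, 225, 315 degrees in the roll's frame; between them, on its +x, +y, -x, -y, four V-shaped notches, open below.
- unwinder: Label unwinder, fixed: round grey base 110 mm across, 12 mm high. Origin: centre of its underside; z up. On it a black drive hub 62 mm across, flat top 18 mm above the worktop, with a fixed steel spindle through it, 20 mm across, straight to 86 mm above the worktop, then tapering to 8 mm across at 98 mm.
- unwinder_seat (a point): Centre of the hub's flat top, on the spindle's axis; the underside of a fully seated roll lies here. Two steel drive pins, 6 mm across and 9 mm high, stand on the hub, 180 degrees apart, 20 mm from the axis. A stiff brake (0.3 N m) holds the hub at an unknown angle, unrelated to the base's yaw.
- spindle_top (a point): Top of the spindle, 80 mm above the seat. A threaded roll rests on the pins, 9 mm too high, unless two facing notches lie over them: every 90 degrees of roll angle, with about 6 degrees of play either way when well centred.
- pea_tin: Bystander: low green tin with a gold lid, 75 mm across, 58 mm high. Origin: centre of its underside.
- steel_cup: Bystander: steel measuring cup with a strap handle, 79 x 105 x 79 mm. Origin: centre of its underside.
- spice_jar: Bystander: glass spice jar with a green cap, 46 mm across, 106 mm high. Origin: centre of its underside.

How it is judged:
By the outcome, as a careful person would: the job done as asked, in the order asked, and still so for the second after the job is handed in, with the robot touching nothing.
It also fails if it takes over 69 s, if anything falls off the work surface, if the arm or the gripper's body presses on something with over 40 N, if the wrist force passes 120 N, or if a joint passes its speed limit or range.

ROBOT

A 6-joint arm with a two-finger parallel gripper is mounted at the origin on a cart in front of the work surface, level with it; the furniture and walls round the work are solid. World frame = base frame: x ahead of the robot, y to its left, z up, the work surface at z = 0. Lengths are in mm, angles in rad, forces in N, time in s.
With the tool pointing down it reaches from about 400 to 925 mm from the base axis. Payload 12.5 kg.
Tool frame: the origin (TCP) lies at the very end of the fingers, on their centre line; the grasp point (between the pads) lies 19 mm behind it; z points along the fingers, y is the line along which they close (so a half turn about z gives the same grasp; the last joint's range is limited). The gripper opens to 95 mm and grips with 3 to 60 N. Pads are 20 mm wide; open, the fingers measure 119 mm over their backs; the gripper's body (75 mm by 180 mm) begins 59 mm behind the grasp point.
Start: joints at [1.181, 0.491, 1.559, -0, 1.092, -0.106], TCP at [174.986, 600.022, 214.661] pointing down, gripper open.
Joint ranges: [-3.1, 3.1], [-0.84, 2.19], [0.05, 2.79], [-1.13, 4.28], [0.06, 2.93], [-2.69, 2.69]. Speed limits (rad/s): [2.22, 2.22, 2.79, 3.14, 3.14, 3.14].

INTERFACE

Orientations are given as [roll, pitch, yaw] about the fixed x, y, z axes, in that order (R = Rz(yaw) Ry(pitch) Rx(roll)).
In Python, from cell import env gives the robot as it stands.
- The arm moves only by the shell command python3 steer.py, which reads ROWS from standard input. ROWS is a JSON list that holds a single list of rows (three levels of brackets), with 1 to 5 rows, each of 5 numbers: dx, dy, dz in normalised numbers (1 is 80 cm), then a turn about the tool's z in shares of 2 rad (1.0 is 2 rad), then the opening from 0.0 (shut) to 1.0 (fully open); each row is the pose to reach, as a shift and turn from the pose commanded when the command began, along the tool's axes at that moment; what a row does not reach only later rows make up. A row lasts 1/12 s, in which the tool goes at most 41.7 mm and 0.125 rad, less where a joint would pass 70% of its speed; a pose out of reach is approached as far as the arm can. The fingers move at their own pace and stop on an object; the grip force is fixed at half the most. Time passes only in rows, so rows that do not move let the fingers close. It prints the time, the measured TCP pose, the force, the opening and the grip force at its end. No shift or turn number may pass 1 either way. Input that does not fit is refused with a message, and nothing moves.
- env.state(): the state, without advancing time (a new reading comes with each control period).
- env.read_camera(name): name is "side" or "top"; returns (picture, depth): 400x640x3 uint8, red, green, blue; 400x640 float32, mm along the optical axis (not along the pixel's ray), 0 where there is no reading.
- env.camera_info(name): a dict with "vertical_fov" (degrees; the focal length in pixels is half the picture's height over the tangent of half this angle, whatever the lens; pixels are square), "cx", "cy" (the principal point, pixels), "dist_coeffs" ([k1, k2, p1, p2, k3] as OpenCV has them; the pictures are not rectified), "origin" and "attitude" of the camera in the world. Camera axes: x right, y down, z forward; pixel columns grow to the right and rows downward; lengths in mm; the calibration is good to about 2 mm. A picture is of the moment at which its call begins. camera_info takes no time and is no camera call.
- env.job_done(): hands the job in; it is judged then, once.
The state is a dict: "t": time; "joints": joint angles; "qvel": joint speeds; "tau": joint torques, N m; "eef_pos": TCP position; "tcp_rot": TCP orientation; "ft_force": force on the tool from outside, world axes, zero at the start; "moment": the same for the moment, N m; "opening": opening from 0.0 (shut) to 1.0 (fully open); "grip_force": force on a finger pad.
Only numpy, scipy, OpenCV 4.12 (cv2) and the standard library are available. Lean on these libraries where they do the work, as an engineer would, in place of code of your own. Each camera call takes 0.05 s, during which the arm holds its last target. There are 200 camera calls.

## Working session

There is one attempt and no reset: what is moved stays moved. The work goes in short steps, Python scripts to look and compute and a shell command to move; the robot and the scene stay as the last step left them, time stands still between calls to the robot, and variables do not carry over. Pictures are saved under pics/ and viewed, at most 10 in all, crops included, and the job is handed in when it is done.

```bash
ls; mkdir -p pics; python3 - <<'E'
from cell import env
import cv2
for n in("side","top"):
    p,d=env.read_camera(n); cv2.imwrite(f"pics/{n}0.png",p[...,::-1]); print(n,env.camera_info(n))
s=env.state(); print(s)
E
```

```text
cell.py
pics
steer.py
side {'vertical_fov': 54.211605392101816, 'cx': 323.24672305101484, 'cy': 197.77961948546633, 'dist_coeffs': array([-0.05395173,  0.        ,  0.        ,  0.        ,  0.        ]), 'origin': array([387.64009239, 440.95532196, 541.06434633]), 'attitude': array([-2.11650674,  0.00403508, -2.94988178])}
top {'vertical_fov': 53.663290832527586, 'cx': 315.3272147388101, 'cy': 195.77228671725825, 'dist_coeffs': array([-0.04137017,  0.        ,  0.        ,  0.        ,  0.        ]), 'origin': array([ 436.26627223, -277.94293531, 1011.4690517 ]), 'attitude': array([-3.05312605,  0.02342343, -1.58890105])}
{'t': 0.1, 'joints': array([ 1.18136844e+00,  4.91472434e-01,  1.55936496e+00,  5.54490933e-06,
        1.09169825e+00, -1.05573358e-01]), 'qvel': array([ 0.00012725, -0.00090326, -0.00097088, -0.00047867, -0.00085339,
       -0.00121726]), 'tau': array([ 3.74405034e-03, -6.13623047e+01, -2.58607686e+01,  6.94804103e-02,
        4.69878735e-02, -4.80763367e-05]), 'eef_pos': array([174.91968545, 599.8120359 , 214.14497373]), 'tcp_rot': array([-3.14065543e+00, -1.04260628e-04,  2.85773551e+00]), 'ft_force': array([0.60238117, 0.07481184, 0.07319006]), 'moment': array([-0.00691858,  0.05243941,  0.01135911]), 'grip_force': 0.0, 'opening': 0.9990179780014046}
```

View pics/top0.png

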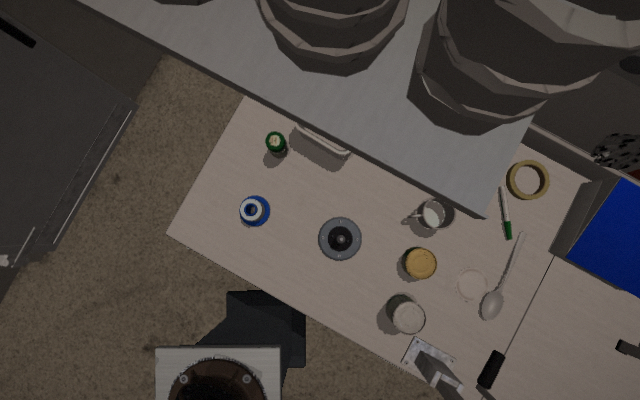

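View pics/side0.png

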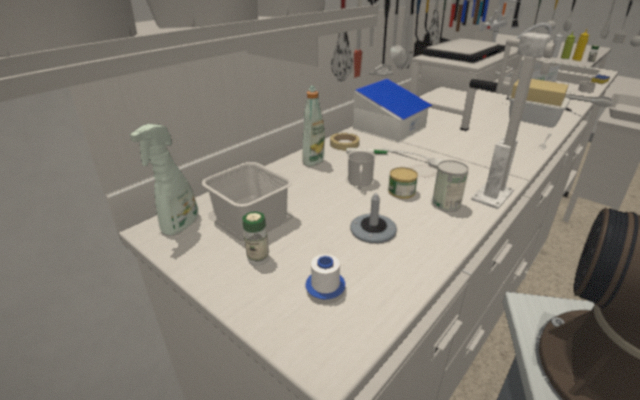

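The top view shows the roll at (254,211), the unwinder at (341,239) and the jar at (276,143). The cup is at (430,214), the tin at (420,263), and a shelf overhangs the back. The side view shows the roll at (325,275) and the spindle at (374,210).

```bash
cat > h.py <<'E'
from cell import env
import numpy as np, cv2
from scipy.spatial.transform import Rotation as Ro
def cam(n):
    i=env.camera_info(n); f=200/np.tan(np.radians(i['vertical_fov']/2))
    K=np.array([[f,0,i['cx']],[0,f,i['cy']],[0,0,1]]); return K,i['dist_coeffs'],np.array(i['origin']),Ro.from_euler('xyz',i['attitude']).as_matrix()
def rays(n,uv):
    K,D,o,R=cam(n); q=cv2.undistortPoints(np.array(uv,float).reshape(-1,1,2),K,D).reshape(-1,2)
    return o,R,np.c_[q,np.ones(len(q))]
def plane(n,uv,z):
    o,R,q=rays(n,uv); w=q@R.T; return o+w*((z-o[2])/w[:,2])[:,None]
def cloud(n,d):
    uv=np.stack(np.meshgrid(np.arange(640),np.arange(400)),-1).reshape(-1,2)
    o,R,q=rays(n,uv); P=o+(q*d.reshape(-1,1))@R.T; P[d.ravel()==0]=np.nan; return P.reshape(400,640,3)
def proj(n,P):
    K,D,o,R=cam(n); return cv2.projectPoints(np.array(P,float).reshape(-1,3),R.T,-R.T@o,K,D)[0].reshape(-1,2)
E
python3 - <<'E'
from h import *
np.set_printoptions(precision=1,suppress=True)
ims={}
for n in("top","side"):
    p,d=env.read_camera(n); ims[n]=p; C=cloud(n,d); hsv=cv2.cvtColor(p,cv2.COLOR_RGB2HSV)
    pts={"top":dict(roll=(254,211),unw=(341,239),jar=(276,143),cup=(432,214),tin=(420,263),canister=(408,315),shelf=(400,150),tub=(325,140)),"side":dict(roll=(325,275),spin=(374,210),jar=(256,240))}[n]
    for k,(u,v) in pts.items(): print(n,k,C[v,u])
    blue=((abs(hsv[...,0].astype(int)-115)<15)&(hsv[...,1]>130)).astype(np.uint8)
    m=np.zeros_like(blue); u,v=pts["roll"]; m[v-30:v+35,u-35:u+35]=blue[v-30:v+35,u-35:u+35]
    c=max(cv2.findContours(m,0,2)[0],key=cv2.contourArea); print(n,"blue",cv2.boundingRect(c),cv2.fitEllipse(cv2.convexHull(c)))
    for k in("roll",list(pts)[1]):
        u,v=pts[k]; W=C[v-35:v+35,u-35:u+35].reshape(-1,3)
        for lo,hi in((5,11),(11,15),(15,22),(40,62),(62,76),(80,105)):
            s=W[(W[:,2]>lo)&(W[:,2]<hi)]
            if len(s)>3: print(n,k,lo,hi,len(s),s.min(0),s.max(0))
a=cv2.resize(ims["top"][180:270,220:380],None,fx=5,fy=5,interpolation=2)[:,:,::-1]
b=cv2.resize(ims["side"][180:310,300:410],None,fx=4,fy=4,interpolation=2)[:,:,::-1]
cv2.imwrite("pics/a.png",np.clip(a*1.8,0,255)); cv2.imwrite("pics/b.png",b)
E
```

```text
top roll [490.1 -97.9   3. ]
top unw [ 416.9 -315.1  100. ]
top jar [ 641.9 -168.9  108.8]
top cup [ 473.7 -552.     2.2]
top tin [ 355.6 -503.5   57.9]
top canister [ 245.1 -460.5  108.4]
top shelf [ 550.8 -389.5  445.4]
top tub [ 671.2 -283.7    1.9]
top blue (241, 196, 29, 30) ((254.35572814941406, 210.54136657714844), (29.215740203857422, 29.826927185058594), 33.38605880737305)
top roll 5 11 223 [ 403.  -186.5    5. ] [580.1  -7.7  10.1]
top roll 11 15 18 [ 456.6 -138.3   12.3] [527.6 -77.   14.9]
top roll 15 22 268 [ 453.9 -138.9   15.1] [530.2 -64.7  21.7]
top roll 40 62 48 [ 465.5 -128.1   40.7] [512.  -89.9  61.9]
top roll 62 76 326 [ 465.2 -128.2   62.1] [518.3 -75.   76. ]
top unw 5 11 291 [ 329.3 -405.7    5. ] [ 505.2 -230.5   11. ]
top unw 11 15 609 [ 365.1 -369.    11. ] [ 470.6 -260.9   15. ]
top unw 15 22 651 [ 367.7 -366.    15. ] [ 470.2 -263.4   21.9]
top unw 80 105 59 [ 409.7 -324.9   85.3] [ 426.  -306.2  101.7]
side roll [486.7 -75.7  59.6]
side spin [ 417.8 -303.5   61.2]
side jar [ 639.8 -143.4   65.5]
side blue (307, 278, 19, 20) ((320.4065856933594, 285.6209716796875), (23.016244888305664, 28.406099319458008), 103.7686996459961)
side roll 11 15 48 [ 453.8 -116.5   11.3] [529.5 -60.8  15. ]
side roll 15 22 393 [ 452.5 -128.2   15. ] [528.8 -61.   21.9]
side roll 40 62 290 [ 464.3 -112.9   40.1] [516.7 -71.6  61.9]
side roll 62 76 456 [ 464.5 -126.8   62. ] [517.5 -72.7  74.3]
side spin 5 11 248 [ 337.9 -538.6    5.1] [ 507.4 -258.3   11. ]
side spin 11 15 578 [ 338.6 -535.    11. ] [ 507.4 -259.    15. ]
side spin 15 22 375 [ 338.9 -546.5   15. ] [ 507.5 -265.6   22. ]
side spin 40 62 260 [ 341.5 -498.6   40. ] [ 468.9 -302.8   62. ]
side spin 62 76 50 [ 407.4 -313.8   62.3] [ 426.3 -303.4   75.8]
side spin 80 105 70 [ 408.5 -317.4   80.1] [ 426.6 -302.2   99.9][ WARN:0@1.070] global loadsave.cpp:1063 imwrite_ Unsupported depth image for selected encoder is fallbacked to CV_8U.
```

View pics/a.png

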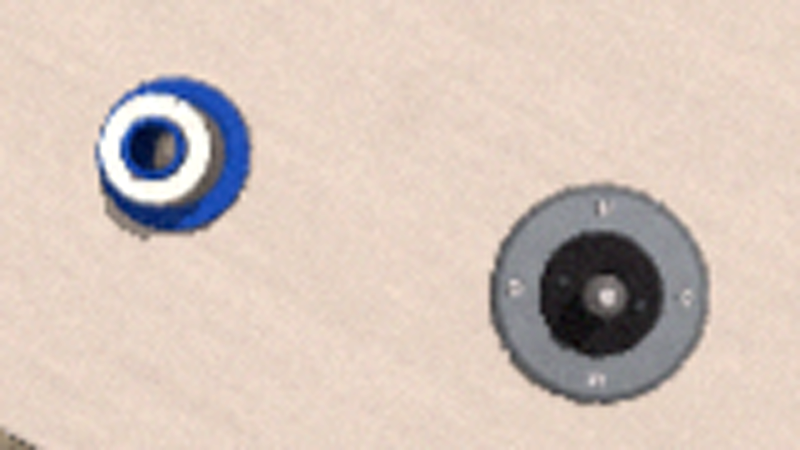

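View pics/b.png

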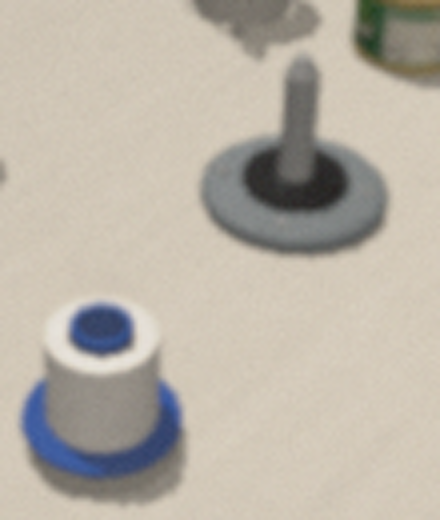

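The top crop shows the drive pins at about full-frame pixels (332.6,236.4) and (348.2,241.4). The side crop shows the roll upright with its flange down. Depth puts the roll at about (491.5,-101) and the spindle at about (417.9,-315). Both sets of sizes check out.

```bash
cat >> h.py <<'E'
def go(x,y,z):
    s=env.state(); R=Ro.from_euler('xyz',s['tcp_rot']).as_matrix(); return R.T@(np.array([x,y,z])-s['eef_pos'])
E
python3 - <<'E'
from h import *
np.set_printoptions(precision=1,suppress=True)
print(go(400,200,214),go(491.5,-101,214))
a=plane("top",[(332.6,236.4),(348.2,241.4)],27); print("pins",a,np.degrees(np.arctan2(*(a[1]-a[0])[1::-1])))
cv2.setNumThreads(1)
p,d=env.read_camera("top"); g=cv2.cvtColor(p,cv2.COLOR_RGB2GRAY)
hsv=cv2.cvtColor(p,cv2.COLOR_RGB2HSV)
# black hub ellipse (z=18), bright paper ellipse (z=66)
for nm,m,z,(u,v),r in(("hub",g<35,18,(341,239),16),("paper",(g>105)&(hsv[...,1]<60),66,(251,210),14)):
    w=np.zeros(g.shape,np.uint8); w[v-r:v+r,u-r:u+r]=m[v-r:v+r,u-r:u+r]
    c=max(cv2.findContours(w,0,1)[0],key=cv2.contourArea); e=cv2.fitEllipse(cv2.convexHull(c)); print(nm,e,plane("top",[e[0]],z))
E
```

```text
[-328.  -320.9    0.5] [-500.2 -584.2    0.6]
pins [[ 422.2 -297.4   27. ]
 [ 409.1 -335.7   27. ]] -108.77626745282761
hub ((339.4355163574219, 238.4383544921875), (24.037490844726562, 24.231382369995117), 145.53419494628906) [[ 416.7 -314.5   18. ]]
paper ((240.69053649902344, 209.3716278076172), (27.435428619384766, 41.171791076660156), 88.43722534179688) [[491.3 -77.   66. ]]
```

The manual's scale: shifts go in shares of 80 cm and turns go in shares of 2 rad. Converting my numbers, -164 mm / 800 = -0.205, -144 mm / 800 = -0.18.

```bash
echo '[[[-0.045, -0.025, 0, 0, 1], [-0.09, -0.05, 0, 0, 1], [-0.135, -0.075, 0, 0, 1], [-0.18, -0.1, 0, 0, 1], [-0.205, -0.1375, 0, 0, 1]]]' | python3 steer.py; echo '[[[-0.025, -0.045, 0, 0, 1], [-0.05, -0.09, 0, 0, 1], [-0.075, -0.135, 0, 0, 1], [-0.1, -0.18, 0, 0, 1], [-0.125, -0.225, 0, 0, 1]]]' | python3 steer.py
```

```text
t: 0.67
eef_pos: [304.3, 447.5, 214.5]
tcp_rot: [3.141, 0.001, 2.857]
ft_force: [1.3, -0.1, -0.1]
opening: 1.0
grip_force: 0.0
t: 1.08
eef_pos: [347.1, 245.9, 214.7]
tcp_rot: [3.141, 0.0, 2.858]
ft_force: [2.1, -0.2, -0.2]
opening: 0.996
grip_force: 0.0
```

To row units: -155 mm / 800 = -0.1938, -125 mm / 800 = -0.1563.

```bash
echo '[[[-0.0313, -0.0388, 0, 0, 1], [-0.0625, -0.0775, 0, 0, 1], [-0.0938, -0.1163, 0, 0, 1], [-0.125, -0.1563, 0, 0, 1], [-0.15, -0.1938, 0, 0, 1]]]' | python3 steer.py; echo '[[[-0.0313, -0.0388, 0, 0, 1], [-0.0625, -0.0775, 0, 0, 1], [-0.0938, -0.1163, 0, 0, 1], [-0.1188, -0.1475, 0, 0, 1], [-0.1188, -0.1475, 0, 0, 1]]]' | python3 steer.py; echo '[[[0, 0, 0, 0, 1]]]' | python3 steer.py; python3 -c "
from h import *
print(go(491.5,-101,110))"
```

```text
t: 1.5
eef_pos: [419.8, 63.1, 214.9]
tcp_rot: [3.141, 0.001, 2.857]
ft_force: [0.4, 0.1, 0.7]
opening: 1.002
grip_force: 0.0
t: 1.92
eef_pos: [479.1, -79.1, 214.5]
tcp_rot: [-3.141, 0.001, 2.854]
ft_force: [-0.2, 0.5, -1.5]
opening: 1.002
grip_force: 0.0
t: 2.0
eef_pos: [477.2, -75.8, 214.2]
tcp_rot: [3.141, -0.001, 2.855]
ft_force: [0.3, 1.3, 0.7]
opening: 1.002
grip_force: 0.0
[-20.85767862 -20.13427925 104.21333475]
```

To row units: 104 mm / 800 = 0.13, 90 mm / 800 = 0.1125.

```bash
echo '[[[-0.0263, -0.025, 0.0313, 0, 1], [-0.0263, -0.025, 0.075, 0, 1], [-0.0263, -0.025, 0.1125, 0, 1], [-0.0263, -0.025, 0.13, 0, 1], [-0.0263, -0.025, 0.13, 0, 1]]]' | python3 steer.py; python3 -c "
from h import *
p,d=env.read_camera('side'); cv2.imwrite('pics/c.png',cv2.resize(p[80:330,180:480],None,fx=2,fy=2)[...,::-1])
print(go(491.5,-101,26))"
```

```text
t: 2.42
eef_pos: [490.0, -98.1, 108.0]
tcp_rot: [3.141, -0.005, 2.859]
ft_force: [-0.9, 0.6, 0.2]
opening: 1.0
grip_force: 0.0
[-1.53732185 -2.33387778 83.80293973]
```

View pics/c.png

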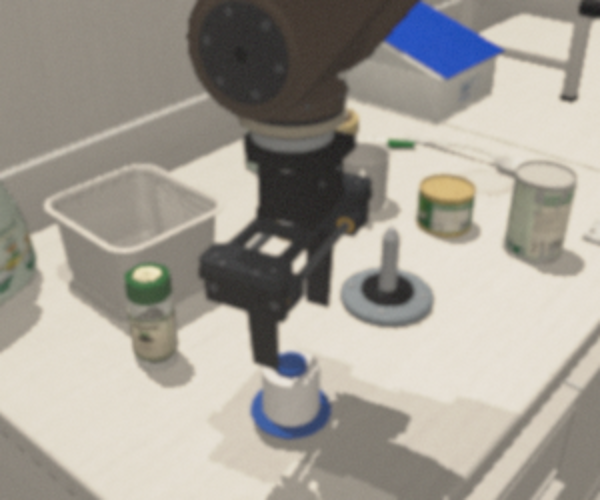

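The fingertips at crop (262,365) and (318,300) straddle the roll, whose top is at (292,365). I'll descend and close.

To row units: 83 mm / 800 = 0.1038, 75 mm / 800 = 0.0938.

```bash
echo '[[[-0.0019, -0.0019, 0.0313, 0, 1], [-0.0019, -0.0019, 0.0625, 0, 1], [-0.0019, -0.0019, 0.0938, 0, 1], [-0.0019, -0.0019, 0.1038, 0, 1], [-0.0019, -0.0019, 0.1038, 0, 1]]]' | python3 steer.py; echo '[[[0, 0, 0, 0, 0.65], [0, 0, 0, 0, 0.65], [0, 0, 0, 0, 0.65], [0, 0, 0, 0, 0.65], [0, 0, 0, 0, 0.65]]]' | python3 steer.py; echo '[[[0, 0, 0, 0, 0.4], [0, 0, 0, 0, 0.4], [0, 0, 0, 0, 0.4], [0, 0, 0, 0, 0.4], [0, 0, 0, 0, 0.4]]]' | python3 steer.py
```

```text
t: 2.88
eef_pos: [492.6, -100.9, 27.4]
tcp_rot: [3.141, -0.002, 2.858]
ft_force: [-1.1, -0.1, 0.1]
opening: 0.997
grip_force: 0.0
t: 3.3
eef_pos: [493.1, -101.6, 28.4]
tcp_rot: [3.142, 0.001, 2.858]
ft_force: [0.3, -0.4, -1.0]
opening: 0.708
grip_force: 0.0
t: 3.72
eef_pos: [492.9, -101.5, 27.9]
tcp_rot: [3.141, 0.0, 2.858]
ft_force: [-0.9, 0.4, 5.3]
opening: 0.57
grip_force: 30.0
```

To row units: -120 mm / 800 = -0.15, -95 mm / 800 = -0.1188.

```bash
echo '[[[0, 0, -0.0063, 0, 0.4], [0, 0, -0.0313, 0, 0.4], [0, 0, -0.075, 0, 0.4], [0, 0, -0.1188, 0, 0.4], [0, 0, -0.15, 0, 0.4]]]' | python3 steer.py; echo '[[[0.0025, -0.0375, 0, 0, 0.4], [0.005, -0.0813, 0, 0, 0.4], [0.0075, -0.125, 0, 0, 0.4], [0.01, -0.1625, 0, 0, 0.4], [0.0113, -0.1875, 0, 0, 0.4]]]' | python3 steer.py; echo '[[[0, 0, 0, 0, 0.4], [0, 0, 0, 0, 0.4]]]' | python3 steer.py;  python3 -c "
from h import *
print(go(417.5,-315,148))
p,d=env.read_camera('side'); cv2.imwrite('pics/d.png',cv2.resize(p[80:330,220:460],None,fx=2.4,fy=2.4)[...,::-1])"
```

```text
t: 4.13
eef_pos: [492.8, -101.5, 150.1]
tcp_rot: [-3.142, 0.001, 2.858]
ft_force: [0.4, -0.1, -1.9]
opening: 0.57
grip_force: 30.0
t: 4.55
eef_pos: [440.9, -245.0, 147.7]
tcp_rot: [-3.142, -0.0, 2.857]
ft_force: [-0.2, -0.3, -2.3]
opening: 0.572
grip_force: 30.0
t: 4.72
eef_pos: [441.6, -243.7, 147.5]
tcp_rot: [3.141, -0.001, 2.856]
ft_force: [0.1, 0.7, -0.8]
opening: 0.572
grip_force: 30.0
[  2.95142144 -75.2160433   -0.47872543]
```

View pics/d.png

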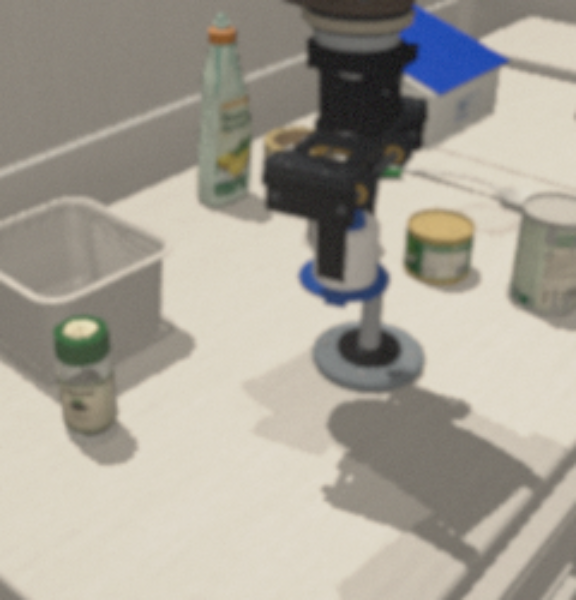

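```bash
cat > fit.py <<'E'
from h import *
from scipy.optimize import least_squares
np.set_printoptions(precision=2,suppress=True)
s=env.state(); t=s['eef_pos']; z0=t[2]-28
for n in("side",):
    acc=[]
    for k in range(3):
        p,d=env.read_camera(n); C=cloud(n,d); h=cv2.cvtColor(p,cv2.COLOR_RGB2HSV).astype(int)
        def cyl(m,r,x0):
            P=C[m][:,:2]; f=least_squares(lambda c:np.hypot(*(P-c).T)-r,x0,loss='soft_l1'); return [*f.x,len(P),np.std(f.fun)]
        Z=C[...,2]; near=lambda c,r:np.hypot(C[...,0]-c[0],C[...,1]-c[1])<r
        acc.append([cyl(near(t,38)&(Z>z0+20)&(Z<z0+60)&(h[...,2]>90)&(h[...,1]<60),27,t[:2]),
         cyl(near((417.5,-314),20)&(Z>28)&(Z<72),10,(417.5,-314)),
         cyl(near(t,45)&(Z>z0+10)&(Z<z0+18)&(abs(h[...,0]-113)<15)&(h[...,1]>120)&~near(t,34),37,t[:2])])
    a=np.mean(acc,0); print(n,"tcp",t,"\npaper",a[0],"\nspindle",a[1],"\nflange",a[2],"\npaper-tcp",a[0][:2]-t[:2])
E
python3 fit.py
```

```text
side tcp [ 441.82 -242.94  147.53] 
paper [ 440.13 -242.26  307.67    1.63] 
spindle [ 416.96 -315.12  140.33    1.1 ] 
flange [ 441.75 -242.74   73.33    1.87] 
paper-tcp [-1.68  0.68]
```

To row units: -75 mm / 800 = -0.0938, -50 mm / 800 = -0.0625.

```bash
echo '[[[0.0013, -0.0313, 0, 0, 0.4], [0.0025, -0.0625, 0, 0, 0.4], [0.0031, -0.0938, 0, 0, 0.4], [0.0031, -0.0938, 0, 0, 0.4], [0.0031, -0.0938, 0, 0, 0.4]]]' | python3 steer.py; python3 fit.py; python3 -c "
from h import *
print(go(418,-315.2,148))"
```

```text
t: 5.33
eef_pos: [418.7, -314.3, 147.5]
tcp_rot: [3.141, -0.0, 2.857]
ft_force: [-0.3, -0.1, -1.5]
opening: 0.574
grip_force: 30.0
side tcp [ 418.71 -314.32  147.46] 
paper [ 416.95 -313.36  273.33    1.97] 
spindle [ 416.84 -315.16  141.67    1.11] 
flange [ 417.98 -313.65   79.67    1.82] 
paper-tcp [-1.76  0.96]
[ 0.42513119 -2.20685682 -0.43093453]
```

To row units: 30 mm / 800 = 0.0375, -1.6 mm / 800 = -0.002.

```bash
echo '[[[0, -0.002, 0.01, 0, 0.4], [0, -0.002, 0.02, 0, 0.4], [0, -0.002, 0.03, 0, 0.4], [0, -0.002, 0.0375, 0, 0.4], [0, -0.002, 0.0375, 0, 0.4]]]' | python3 steer.py; echo '[[[0, 0, 0.0063, 0, 0.4], [0, 0, 0.0125, 0, 0.4], [0, 0, 0.0125, 0, 0.4]]]' | python3 steer.py
```

```text
t: 5.9
eef_pos: [417.9, -315.2, 115.9]
tcp_rot: [3.14, -0.002, 2.858]
ft_force: [-1.1, 0.1, -1.5]
opening: 0.571
grip_force: 30.0
t: 6.15
eef_pos: [418.0, -315.6, 106.7]
tcp_rot: [3.141, -0.001, 2.858]
ft_force: [0.1, -0.2, -2.2]
opening: 0.574
grip_force: 30.0
```

To row units: 32 mm / 800 = 0.04, 24 mm / 800 = 0.03.

```bash
echo '[[[0, 0, 0.01, 0, 0.4], [0, 0, 0.02, 0, 0.4], [0, 0, 0.03, 0, 0.4], [0, 0, 0.04, 0, 0.4], [0, 0, 0.04, 0, 0.4]]]' | python3 steer.py; echo '[[[0, 0, 0.0075, 0, 0.4], [0, 0, 0.015, 0, 0.4], [0, 0, 0.0188, 0, 0.4], [0, 0, 0.0188, 0, 0.4]]]' | python3 steer.py
```

```text
t: 6.57
eef_pos: [417.7, -315.3, 73.8]
tcp_rot: [3.14, -0.002, 2.858]
ft_force: [-0.2, 0.6, -1.9]
opening: 0.569
grip_force: 30.0
t: 6.9
eef_pos: [418.1, -315.6, 59.9]
tcp_rot: [3.141, -0.001, 2.858]
ft_force: [0.4, 0.1, -1.1]
opening: 0.57
grip_force: 30.0
```

To row units: 3 mm / 800 = 0.0038, 2 mm / 800 = 0.0025.

```bash
echo '[[[0, 0, 0.0025, 0, 0.4], [0, 0, 0.0038, 0, 0.4], [0, 0, 0.0038, 0, 0.4]]]' | python3 steer.py; echo '[[[0, 0, 0.0013, 0, 0.4], [0, 0, 0.0019, 0, 0.4], [0, 0, 0.0019, 0, 0.4]]]' | python3 steer.py
```

```text
t: 7.15
eef_pos: [418.3, -315.8, 57.5]
tcp_rot: [3.141, -0.0, 2.858]
ft_force: [0.4, 0.3, -2.9]
opening: 0.572
grip_force: 30.0
t: 7.4
eef_pos: [418.3, -315.8, 56.1]
tcp_rot: [3.142, 0.0, 2.858]
ft_force: [0.3, -0.2, -1.2]
opening: 0.572
grip_force: 30.0
```

To row units: 1 mm / 800 = 0.0013, 0.5 mm / 800 = 0.0006.

```bash
echo '[[[0, 0, 0.0006, 0, 0.4], [0, 0, 0.0013, 0, 0.4], [0, 0, 0.0013, 0, 0.4]]]' | python3 steer.py; echo '[[[0, 0, 0.0006, 0, 0.4], [0, 0, 0.0013, 0, 0.4], [0, 0, 0.0013, 0, 0.4]]]' | python3 steer.py
```

```text
t: 7.65
eef_pos: [418.3, -315.8, 55.0]
tcp_rot: [3.141, -0.0, 2.858]
ft_force: [0.7, -0.3, -1.4]
opening: 0.57
grip_force: 30.0
t: 7.9
eef_pos: [418.4, -315.9, 54.7]
tcp_rot: [-3.141, 0.001, 2.858]
ft_force: [-1.5, 1.2, 8.0]
opening: 0.574
grip_force: 30.0
```

To row units: -0.4 mm / 800 = -0.0005, 0.12 rad / 2 = 0.06.

```bash
echo '[[[0, 0, -0.0005, 0, 0.4], [0, 0, -0.0005, 0.03, 0.4], [0, 0, -0.0005, 0.06, 0.4], [0, 0, -0.0005, 0.06, 0.4]]]' | python3 steer.py; python3 -c "
from h import *
for z in (120,125,132):
  q=plane('side',[(359.6,203.75)],z)[0]; e=q[:2]-(441,-242.5); print(q,np.hypot(*e),np.degrees(np.arctan2(e[1],e[0])))"
```

```text
t: 8.23
eef_pos: [418.5, -316.0, 54.8]
tcp_rot: [-3.141, 0.001, 2.735]
ft_force: [1.4, -0.2, 3.5]
opening: 0.575
grip_force: 30.0
[ 444.64312262 -230.13424623  120.        ] 12.891245425219525 73.58429517318858
[ 443.96623046 -222.16527933  125.        ] 20.549924281750272 81.70078481251288
[ 443.01858145 -211.00872566  132.        ] 31.5559032611177 86.33237498416838
```

To row units: 0.24 rad / 2 = 0.12.

```bash
for i in 1; do echo '[[[0, 0, 0, 0.04, 0.4], [0, 0, 0, 0.08, 0.4], [0, 0, 0, 0.12, 0.4], [0, 0, 0, 0.12, 0.4]]]' | python3 steer.py; done; echo '[[[0, 0, 0, 0.04, 0.4], [0, 0, 0, 0.08, 0.4], [0, 0, 0, 0.12, 0.4], [0, 0, 0, 0.12, 0.4]]]' | python3 steer.py
```

```text
t: 8.57
eef_pos: [418.5, -316.1, 54.8]
tcp_rot: [-3.142, 0.001, 2.496]
ft_force: [-0.3, -0.2, 4.7]
opening: 0.578
grip_force: 30.0
t: 8.9
eef_pos: [418.5, -316.0, 54.7]
tcp_rot: [3.141, 0.001, 2.258]
ft_force: [0.1, -0.4, 5.0]
opening: 0.574
grip_force: 30.0
```

To row units: 0.12 rad / 2 = 0.06.

```bash
echo '[[[0, 0, 0, 0.03, 0.4], [0, 0, 0, 0.06, 0.4], [0, 0, 0, 0.06, 0.4]]]' | python3 steer.py; echo '[[[0, 0, 0, 0.03, 0.4], [0, 0, 0, 0.06, 0.4], [0, 0, 0, 0.06, 0.4]]]' | python3 steer.py;  echo '[[[0, 0, 0, 0.025, 0.4], [0, 0, 0, 0.05, 0.4], [0, 0, 0, 0.05, 0.4]]]' | python3 steer.py
```

```text
t: 9.15
eef_pos: [418.4, -315.9, 54.6]
tcp_rot: [3.141, 0.0, 2.14]
ft_force: [0.3, 0.2, 3.4]
opening: 0.57
grip_force: 30.0
t: 9.4
eef_pos: [418.1, -315.6, 54.2]
tcp_rot: [-3.141, -0.001, 2.02]
ft_force: [-0.9, -0.4, -1.7]
opening: 0.573
grip_force: 30.0
t: 9.65
eef_pos: [418.1, -315.6, 54.2]
tcp_rot: [-3.141, -0.001, 1.921]
ft_force: [-0.3, 0.5, -1.4]
opening: 0.573
grip_force: 30.0
```

The contact force is gone, so the notches are opening over the pins. I'll probe downward gently.

To row units: 1.4 mm / 800 = 0.0018, 0.7 mm / 800 = 0.0009.

```bash
echo '[[[0, 0, 0.0009, 0, 0.4], [0, 0, 0.0018, 0, 0.4], [0, 0, 0.0018, 0, 0.4]]]' | python3 steer.py; echo '[[[0, 0, 0.0009, 0, 0.4], [0, 0, 0.0018, 0, 0.4], [0, 0, 0.0018, 0, 0.4]]]' | python3 steer.py
```

```text
t: 9.9
eef_pos: [418.2, -315.7, 52.8]
tcp_rot: [-3.141, -0.0, 1.92]
ft_force: [0.3, -0.0, -1.0]
opening: 0.573
grip_force: 30.0
t: 10.15
eef_pos: [418.2, -315.8, 51.5]
tcp_rot: [-3.142, -0.0, 1.919]
ft_force: [-0.1, -0.4, -1.3]
opening: 0.573
grip_force: 30.0
```

To row units: 1.2 mm / 800 = 0.0015, 0.6 mm / 800 = 0.0008.

```bash
echo '[[[0, 0, 0.0008, 0, 0.4], [0, 0, 0.0015, 0, 0.4], [0, 0, 0.0015, 0, 0.4]]]' | python3 steer.py; echo '[[[0, 0, 0.0008, 0, 0.4], [0, 0, 0.0015, 0, 0.4], [0, 0, 0.0015, 0, 0.4]]]' | python3 steer.py
```

```text
t: 10.4
eef_pos: [418.3, -315.8, 50.4]
tcp_rot: [3.142, -0.0, 1.918]
ft_force: [-0.2, -0.3, -1.6]
opening: 0.573
grip_force: 30.0
t: 10.65
eef_pos: [418.3, -315.8, 49.2]
tcp_rot: [-3.142, -0.0, 1.918]
ft_force: [-0.0, -0.3, -2.6]
opening: 0.576
grip_force: 30.0
```

To row units: 1.2 mm / 800 = 0.0015, 0.6 mm / 800 = 0.0008.

```bash
echo '[[[0, 0, 0.0008, 0, 0.4], [0, 0, 0.0015, 0, 0.4], [0, 0, 0.0015, 0, 0.4]]]' | python3 steer.py; echo '[[[0, 0, 0.0006, 0, 0.4], [0, 0, 0.0013, 0, 0.4], [0, 0, 0.0013, 0, 0.4]]]' | python3 steer.py
```

```text
t: 10.9
eef_pos: [418.3, -315.8, 48.0]
tcp_rot: [3.142, -0.0, 1.918]
ft_force: [0.6, 0.4, -1.6]
opening: 0.576
grip_force: 30.0
t: 11.15
eef_pos: [418.3, -315.8, 47.0]
tcp_rot: [3.142, -0.0, 1.918]
ft_force: [-0.4, -0.7, -1.6]
opening: 0.575
grip_force: 30.0
```

To row units: 0.6 mm / 800 = 0.0008, 0.3 mm / 800 = 0.0004.

```bash
echo '[[[0, 0, 0.0004, 0, 0.4], [0, 0, 0.0008, 0, 0.4], [0, 0, 0.0008, 0, 0.4]]]' | python3 steer.py; echo '[[[0, 0, 0.0004, 0, 0.4], [0, 0, 0.0008, 0, 0.4], [0, 0, 0.0008, 0, 0.4]]]' | python3 steer.py
```

```text
t: 11.4
eef_pos: [418.3, -315.8, 46.4]
tcp_rot: [3.142, -0.0, 1.918]
ft_force: [0.1, 0.2, -2.1]
opening: 0.571
grip_force: 30.0
t: 11.65
eef_pos: [418.3, -315.8, 45.9]
tcp_rot: [3.142, -0.0, 1.918]
ft_force: [-0.3, 0.7, -0.4]
opening: 0.568
grip_force: 30.0
```

To row units: 0.4 mm / 800 = 0.0005.

```bash
echo '[[[0, 0, 0.0005, 0, 0.4], [0, 0, 0.0005, 0, 0.4]]]' | python3 steer.py; echo '[[[0, 0, 0, 0, 0.65], [0, 0, 0, 0, 0.65], [0, 0, 0, 0, 0.65], [0, 0, 0, 0, 0.7], [0, 0, 0, 0, 0.8]]]' | python3 steer.py; echo '[[[0, 0, 0, 0, 1], [0, 0, 0, 0, 1], [0, 0, 0, 0, 1], [0, 0, 0, 0, 1]]]' | python3 steer.py
```

```text
t: 11.82
eef_pos: [418.3, -315.9, 45.8]
tcp_rot: [3.141, 0.0, 1.918]
ft_force: [-0.8, 2.2, 5.1]
opening: 0.57
grip_force: 30.0
t: 12.23
eef_pos: [418.3, -315.8, 45.4]
tcp_rot: [3.142, -0.0, 1.918]
ft_force: [-0.3, -0.1, -0.4]
opening: 0.723
grip_force: 0.0
t: 12.57
eef_pos: [418.3, -315.9, 45.5]
tcp_rot: [3.142, -0.0, 1.918]
ft_force: [-0.5, 0.2, -0.2]
opening: 0.973
grip_force: 0.0
```

Contact came at 45.8, 9 mm below the pin contact, so the roll is home and released. I'll retreat straight up, move clear of the view, and check.

To row units: -135 mm / 800 = -0.1688, -100 mm / 800 = -0.125.

```bash
echo '[[[0, 0, -0.0125, 0, 1], [0, 0, -0.0375, 0, 1], [0, 0, -0.075, 0, 1], [0, 0, -0.125, 0, 1], [0, 0, -0.1688, 0, 1]]]' | python3 steer.py; echo '[[[0, 0, -0.025, 0, 1], [0, 0, -0.0375, 0, 1], [0, 0, -0.0375, 0, 1]]]' | python3 steer.py; python3 -c "
from h import *
p,d=env.read_camera('side'); C=cloud('side',d); cv2.imwrite('pics/e.png',cv2.resize(p[120:320,240:460],None,fx=3,fy=3)[...,::-1])
h=cv2.cvtColor(p,cv2.COLOR_RGB2HSV).astype(int)
m=(np.hypot(C[...,0]-417,C[...,1]+315)<45)
b=m&(abs(h[...,0]-113)<15)&(h[...,1]>120)
print('blue z pct',np.percentile(C[b][:,2],[5,25,50,75,95]), 'top',np.percentile(C[m][:,2],[90,97,99.5]))
print(proj('side',[[417,-315,98],[417,-315,90]]))"
```

```text
t: 12.98
eef_pos: [418.0, -315.6, 183.0]
tcp_rot: [3.142, -0.0, 1.918]
ft_force: [0.2, -0.4, 0.7]
opening: 0.999
grip_force: 0.0
t: 13.23
eef_pos: [418.7, -316.2, 212.8]
tcp_rot: [3.14, 0.003, 1.918]
ft_force: [0.1, -0.2, -0.8]
opening: 1.001
grip_force: 0.0
blue z pct [ 20.42360189  33.5737911   34.74226451  35.70885269 302.70874997] top [443.63921382 466.1627986  479.87394484]
[[375.81509181 193.39332853]
 [375.58027608 196.47180082]]
```

View pics/e.png

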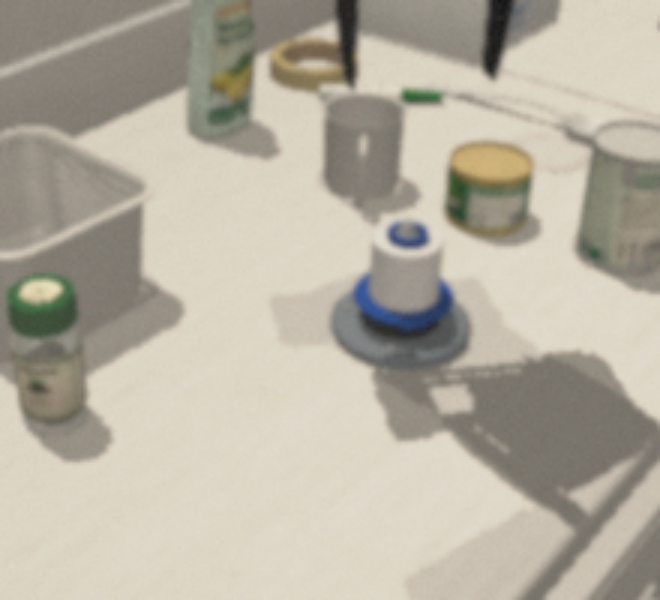

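The roll stands at crop (408,280), upright. Its flange top measures 34.7 mm against the 34 mm expected, with the spindle tip showing through the core. The bystanders haven't moved and the gripper is clear.

```bash
python3 -c "
from cell import env
print(env.job_done())"
```

```text
the job is handed in; nothing more can be done
None
```

The label roll is on the unwinder spindle, foot down and flat on the hub with its notches over the drive pins, let go and handed in after about 13 s; contact stayed light (about 8 N at most read) and the tin, cup and jar were left where they stood.

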